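Unlatch the tray rack's gate and swing it wide open

TASK

Open the wire gate of the countertop tray rack so that the trays can be drawn out: raise the latch bar by its knob until it is free of the catch, without forcing it against the catch, swing the gate gently out until it stands wide open, about square to the rack's front, and let the bar down again. Leave the other things on the bench and the tin on the rack undisturbed.

Things in the scene. Friction and masses are not known exactly. Their poses are not given: they have to be found in the camera images.
- rack: Grey metal countertop tray rack, fixed, 280 mm deep (own x), 260 mm wide (own y), 235 mm high. Origin: centre of its underside, on the bench. Its front (own -x, 140 mm from the origin) looks roughly to the robot's right. An inset wire gate fills the front between two 20 mm posts: hinge at the -y post (far from the robot), catch on the +y post (nearer the robot).
- catch_post (a point): Point on the front face of the catch post, 195 mm above the bench. There sits the catch, a steel bracket 18 mm wide, reaching 24 mm out (29 mm with its closing ramp), top at most 243 mm above the bench: an upturned lip outside the bar's nose and an upper jaw above it. It is screwed on through slots; its height differs by up to 20 mm and is NOT measured by this point.
- lip_zone (a point): The nose's rest place in the catch (centre of the bar, 11 mm out of the post's face). To let the nose out, the bar must be above the lip and below the upper jaw. By the catch's setting, the knob must rise 4 to 21 mm to clear the lip, and 2 to 4 mm above that the nose meets the jaw (never before the knob has risen 8 mm): a bar raised until it is felt to touch the jaw is clear of the lip.
- gate (a joint): Opening angle of the gate, rad: 0 closed, grows as its free edge swings out of the front (seen from above the gate turns counter-clockwise), stop at 1.75. A light friction hinge: the gate stays where it is left. While the bar is in the catch the gate has about 4 mm of play at its edge.
- latch (a joint): Angle of the latch bar on the gate, rad: 0 level (at rest, lying on the floor of its staple), grows as its nose rises; stop at 0.32. It falls back by its own weight.
- knob_mid (a point): Grip point of the bar's knob: a plain dark steel round stem, 12 mm thick, standing 50 mm out of the bar, square to the gate, with a disc head 18 mm across and 5 mm thick at its outer end. The point is mid-stem, 44 mm out from the gate's face, 195 mm above the bench at rest, 105 mm from the pivot towards the free edge, 200 mm from the hinge along the gate. Axes: -x outward along the stem, z up.
- latch_pivot (a point): Pivot of the bar on the gate's outer face (11 mm out, 195 mm above the bench, 95 mm from the hinge). The bar is flat dark steel, 6 mm thick, 16 mm high, with its knob about 0.17 kg; it runs along the gate past its free edge, the nose ending 147 mm from the pivot. A staple on the gate, 47 mm from the pivot, guides it. It lifts with about 2 N at the knob.
- gate_hinge (a point): Point on the gate's upright hinge axis, in the plane of the rack's front, at the height of the bar (195 mm). The axes turn with the gate: +y runs along the gate from hinge to free edge, -x out of its outer face.
- gate_top_mid (a point): Middle of the gate's top edge. The gate is a steel frame 14 mm thick with wire mesh, 217 mm from hinge to free edge, bottom edge 30 mm and top edge 218 mm above the bench; its outer face lies in the hinge plane and its inner face 14 mm behind; 0.7 kg.
- loaf_tin: Bystander: dark loaf tin 100 x 200 x 65 mm on the rear part of the rack's top. Origin: centre of its underside.
- bowl: Bystander: steel mixing bowl, 170 mm across, 75 mm high. Origin: centre of its underside.
- shaker: Bystander: aluminium flour shaker, 68 mm across, 120 mm high. Origin: centre of its underside.
- jar: Bystander: glass jar with white cap, 84 mm across, 130 mm high. Origin: centre of its underside.
- scraper: Bystander: dough scraper lying flat, blade 75 x 130 mm, wooden grip 18 mm high. Origin on the bench under the joint of blade and grip. The gate swings over it with room to spare.
- cutter: Bystander: steel ring cutter, 80 mm across, 45 mm high. Origin: centre of its underside.
- brush: Bystander: pastry brush lying flat, 210 mm long, 12 mm high. Origin: on the bench under the handle.

How it is judged:
By the outcome, as a careful person would: the job done as asked, in the order asked, and still so for the second after the job is handed in, with the robot touching nothing.
It also fails if it takes over 67 s, if anything falls off the work surface, if the arm or the gripper's body presses on something with over 40 N, if the wrist force passes 120 N, or if a joint passes its speed limit or range.

ROBOT

A 7-joint arm with a two-finger parallel gripper is mounted at the origin on the work surface. World frame = base frame: x ahead of the robot, y to its left, z up, the work surface at z = 0. Lengths are in m, angles in rad, forces in N, time in s.
With the tool pointing down it reaches from about 0.4 to 0.85 m from the base axis. Payload 10.4 kg.
Tool frame: the origin (TCP) lies between the finger pads; the fingertips stand 17 mm ahead of it and the grasp point (between the pads) lies 2 mm behind it; z points along the fingers, y is the direction in which the jaws open and shut (so a half turn about z gives the same grasp; the last joint's range is limited). The gripper opens to 85 mm and grips with 20 to 120 N. Pads are 22 mm wide; open, the fingers measure 114 mm over their backs; the gripper's body (76 mm by 85 mm) begins 54 mm behind the grasp point. The pads swing forward as they close: fully open they stand 13 mm farther back than shut.
Start: joints at [-1.212, 0.332, -0.065, 1.46, 0.022, 1.35, -0.088], TCP at [0.233, 0.58, 0.248] pointing down, gripper open.
Joint ranges: [-2.6, 2.6], [-0.5, 2.12], [-1.47, 1.34], [0.16, 2.42], [-1.27, 4.41], [0.06, 2.06], [-2.6, 2.6]. Speed limits (rad/s): [2.22, 2.22, 2.79, 2.79, 3.14, 3.14, 3.14].

INTERFACE

Orientations are given as a unit quaternion [x, y, z, w].
In Python, from workcell import manip gives the robot as it stands.
- The arm moves only by the tool jog_arm, never from a script. Its argument "steps" is one flat list of numbers, 5 for each row, row after row: the finger opening in m, from 0 to 0.0854, then the shift along the tool's x, y, z in m, then the turn about the tool's z in rad. In form: [gripper, x, y, z, twist, gripper, x, y, z, twist, ...]. A call has exactly 10 rows; each row is the pose to reach, as a shift and turn from the pose commanded when the call began, along the tool's axes at that moment; what a row does not reach only later rows make up. A row lasts 1/10 s, in which the tool goes at most 50 mm and 8.59 degrees, less where a joint would pass 70% of its speed; a pose out of reach is approached as far as the arm can. A call with a gripper value outside its range is refused whole. The fingers move at their own pace and stop on an object; "grip_force" is the grip in N (left out, the last holds). Time passes only in rows, so rows that repeat a pose let the fingers close, or fill a call up. It gives the time, the measured TCP pose, the force and the opening at its end, in the units of the state.
- manip.get_obs(): the state, without advancing time (a new reading comes with each control period).
- manip.camera(name): name is "scene" or "top" or "wrist"; returns (picture, depth): 384x512x3 uint8, red, green, blue; 384x512 float32, m along the optical axis (not along the pixel's ray), 0 where there is no reading.
- manip.calibration(name): a dict with "mtx" (3x3 intrinsics, pixels), "world_to_cam" (4x4, takes a point from world to camera coordinates). Camera axes: x right, y down, z forward; pixel columns grow to the right and rows downward; lengths in m; the calibration is good to about 2 mm. The wrist camera is an equidistant fisheye: a pixel r from the principal point sees the ray r / f radians off the axis. A picture is of the moment at which its call begins: read the wrist's pose just before it. calibration takes no time and is no camera call; for the wrist camera it gives the pose at the moment of the call.
- manip.hand_in(): hands the job in, once; it reports no verdict.
The state is a dict: "clock": time; "joint_pos": joint angles; "joint_velocities": joint speeds; "tau": joint torques, N m; "position": TCP position; "ee_rot": TCP orientation; "ft_force": force on the tool from outside, world axes, zero at the start; "torque": the same for the moment, N m; "grip_width": opening from 0.0 (shut) to 1.0 (fully open).
Only numpy, scipy, OpenCV 4.12 (cv2) and the standard library are available. Lean on these libraries where they do the work, as an engineer would, in place of code of your own. Each camera call takes 0.05 s, during which the arm holds its last target.

## Working session

There is one attempt and no reset: what is moved stays moved. The work goes in short steps, Python scripts to look and compute and a tool call to move; the robot and the scene stay as the last step left them, time stands still between calls to the robot, and variables do not carry over. Pictures are saved under pics/ and viewed, and the job is handed in when it is done.

Besides the shell and the picture viewer there is one more tool, called after "Call:" by a JSON object that holds its "name" and its "arguments", one argument or row to a line. jog_arm: Moves the arm, as the interface text tells. Its arguments: {"type":"object","properties":{"steps":{"type":"array"},"grip_force":{"type":"number"}},"required":["steps"]}

```bash
mkdir -p pics; cat > h.py <<'E'
import numpy as np, cv2
from workcell import manip
def snap(name,fn):
    c=manip.calibration(name)
    p,d=manip.camera(name)
    cv2.imwrite('pics/'+fn+'.png',p[:,:,::-1]); np.savez('pics/'+fn+'.npz',p=p,d=d,K=c['mtx'],T=c['world_to_cam'])
def load(fn): return np.load('pics/'+fn+'.npz')
def world(fn,u,v,w=0):
    z=load(fn);d=z['d'];K=z['K'];T=z['T']
    D=d[v-w:v+w+1,u-w:u+w+1];D=np.median(D[D>0]) if (D>0).any() else 0
    pc=np.array([(u-K[0,2])/K[0,0]*D,(v-K[1,2])/K[1,1]*D,D,1])
    return (np.linalg.inv(T)@pc)[:3]
def crop(fn,u0,v0,u1,v1,s,out):
    im=cv2.imread('pics/'+fn+'.png')[v0:v1,u0:u1]
    cv2.imwrite('pics/'+out+'.png',cv2.resize(im,None,fx=s,fy=s,interpolation=cv2.INTER_CUBIC))
E
ls; python3 - <<'E'
from h import *
snap('scene','s0');snap('top','t0');print(manip.get_obs())
E
```

```text
h.py
pics
{'clock': 0.1, 'joint_pos': array([-1.21160264,  0.33280373, -0.06471333,  1.46083264,  0.02163869,
        1.34991732, -0.08849604]), 'joint_velocities': array([-1.11522142e-03, -2.77977676e-04,  4.58486762e-06, -1.60678622e-04,
       -2.95554837e-04,  7.37392494e-04,  5.64545520e-04]), 'tau': array([ 2.22152019e-03, -6.26748347e+01,  4.94473195e-02, -3.92427170e+01,
        1.62937545e-02,  7.14008187e-03, -4.25405034e-06]), 'position': array([0.23275684, 0.57970973, 0.24761041]), 'ee_rot': array([ 1.89718001e-01,  9.81838419e-01, -6.27680425e-04, -7.52399411e-05]), 'ft_force': array([-1.83968374,  0.00547767, -0.22675462]), 'torque': array([0.01810728, 0.02414605, 0.014468  ]), 'grip_width': 0.9965881161472445}
```

View pics/s0.png

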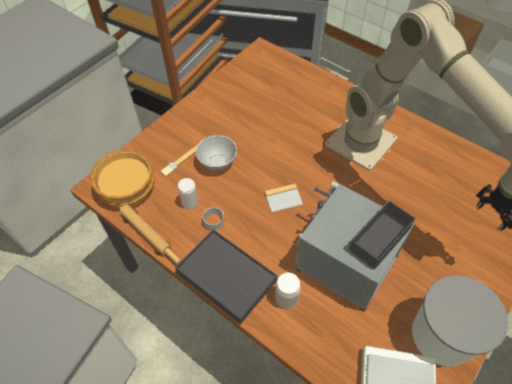

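View pics/t0.png

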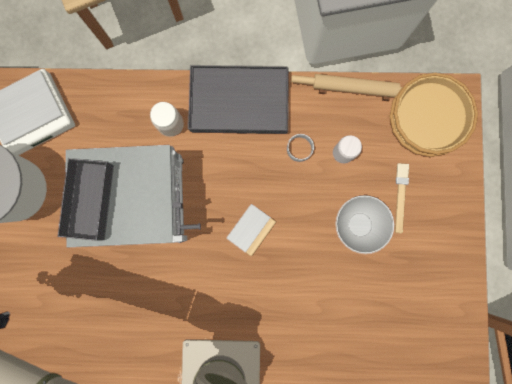

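```bash
python3 - <<'E'
from h import *
crop('t0',130,120,280,260,5,'t0c'); crop('s0',260,160,430,310,4.5,'s0c')
for u,v in [(115,148),(160,148),(172,148),(172,243),(120,243),(182,155),(182,180),(182,210),(182,235),(190,226),(196,226),(198,226)]:
    print(u,v,world('t0',u,v).round(3))
E
```

```text
115 148 [0.655 0.281 0.235]
160 148 [0.657 0.16  0.235]
172 148 [0.661 0.132 0.214]
172 243 [ 0.401  0.16  -0.006]
120 243 [0.404 0.256 0.234]
182 155 [0.676 0.136 0.003]
182 180 [0.597 0.134 0.002]
182 210 [0.502 0.124 0.046]
182 235 [0.427 0.098 0.21 ]
190 226 [0.452 0.078 0.202]
196 226 [0.452 0.062 0.204]
198 226 [0.452 0.057 0.202]
```

View pics/t0c.png

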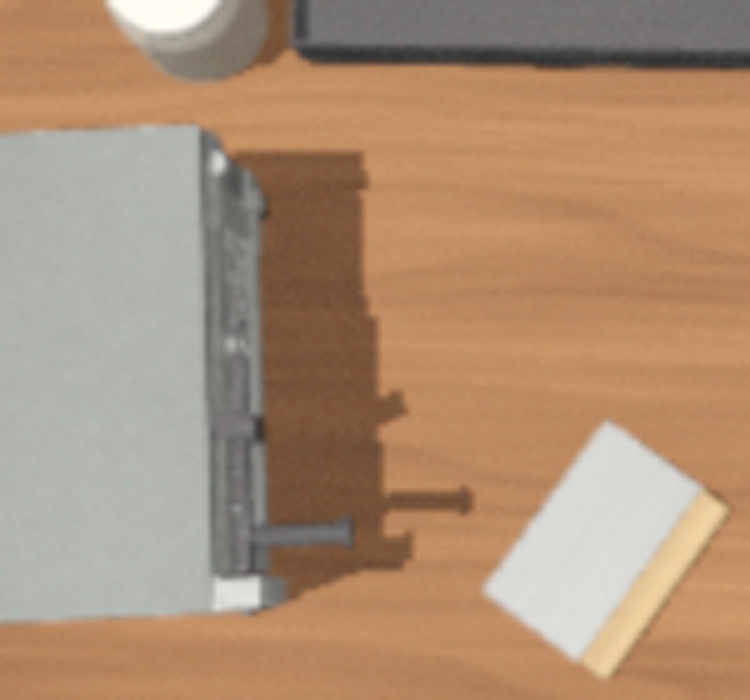

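View pics/s0c.png

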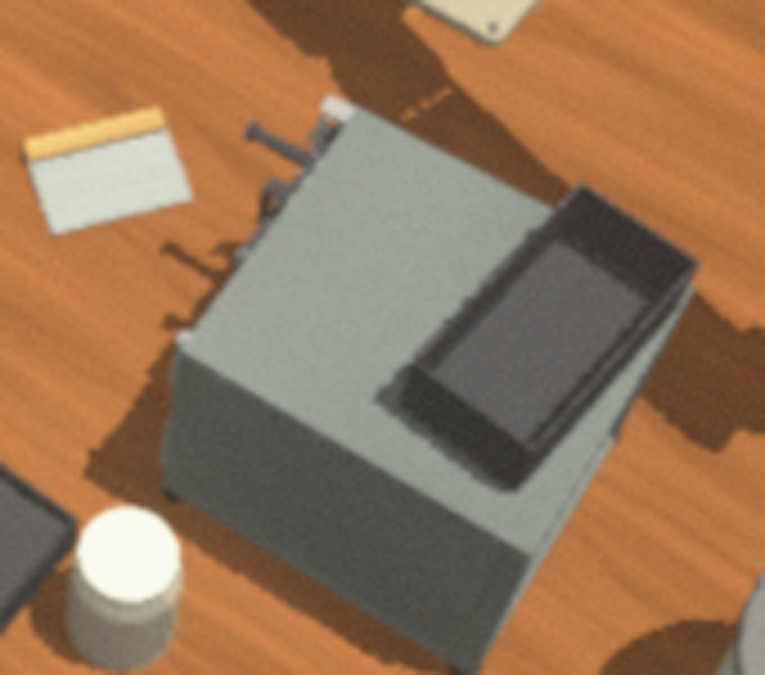

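```bash
cat >> h.py <<'E'
def cloud(fn):
    z=load(fn);d=z['d'];K=z['K'];T=z['T']
    v,u=np.mgrid[:384,:512]
    pc=np.stack([(u-K[0,2])/K[0,0]*d,(v-K[1,2])/K[1,1]*d,d,np.ones_like(d)],-1)
    return (pc@np.linalg.inv(T).T)[...,:3]
E
python3 - <<'E'
from h import *
for f in('t0','s0'):
    P=cloud(f);d=load(f)['d']
    m=(d>0)&(P[...,0]>.35)&(P[...,0]<.72)&(P[...,1]>.05)&(P[...,1]<.46)
    t=m&(P[...,2]>.228)&(P[...,2]<.32)
    q=P[t][:,:2].astype(np.float32)
    r=cv2.minAreaRect(q);print(f,t.sum(),r,cv2.boxPoints(r).round(3).tolist())
    # front edge line fit: per-x min y of roof points
    roof=P[m&(abs(P[...,2]-.235)<.006)]
    print(np.median(roof[:,2]))
    xs=np.arange(.41,.66,.02);e=[]
    for x in xs:
        s=roof[abs(roof[:,0]-x)<.01];e.append(s[:,1].min())
    print(np.polyfit(xs,e,1),np.round(e,3))
    k=m&(P[...,1]<.09)&(P[...,2]>.18); print('knob');print(P[k].round(3)[:60])
E
```

```text
t0 10694 ((0.5305525064468384, 0.25501585006713867), (0.26044192910194397, 0.3032909333705902), 3.625967502593994) [[0.39100000262260437, 0.39800000190734863], [0.4099999964237213, 0.0949999988079071], [0.6700000166893005, 0.1120000034570694], [0.6510000228881836, 0.41499999165534973]]
0.2356126878478142
[0.13521095 0.04866041] [0.096 0.097 0.121 0.121 0.122 0.102 0.126 0.127 0.128 0.129 0.131 0.131
 0.133]
knob
[[0.46  0.054 0.201]
 [0.46  0.052 0.2  ]
 [0.457 0.079 0.199]
 [0.457 0.076 0.197]
 [0.457 0.074 0.195]
 [0.457 0.071 0.195]
 [0.457 0.068 0.197]
 [0.457 0.065 0.199]
 [0.457 0.063 0.199]
 [0.458 0.06  0.198]
 [0.458 0.057 0.199]
 [0.458 0.054 0.204]
 [0.458 0.052 0.201]
 [0.454 0.089 0.203]
 [0.454 0.086 0.203]
 [0.454 0.084 0.203]
 [0.454 0.081 0.202]
 [0.454 0.078 0.201]
 [0.455 0.076 0.2  ]
 [0.455 0.073 0.201]
 [0.455 0.07  0.202]
 [0.455 0.068 0.197]
 [0.455 0.065 0.201]
 [0.455 0.062 0.202]
 [0.455 0.06  0.202]
 [0.455 0.057 0.2  ]
 [0.455 0.054 0.201]
 [0.455 0.051 0.203]
 [0.452 0.09  0.198]
 [0.452 0.086 0.203]
 [0.452 0.084 0.202]
 [0.452 0.081 0.203]
 [0.452 0.07
[... 1112 characters left out ...]
0.202]
 [0.458 0.06  0.201]
 [0.454 0.062 0.199]
 [0.454 0.067 0.203]
 [0.458 0.053 0.189]
 [0.462 0.06  0.199]
 [0.46  0.062 0.199]
 [0.46  0.066 0.202]
 [0.457 0.068 0.2  ]
 [0.452 0.07  0.197]
 [0.458 0.077 0.209]
 [0.463 0.056 0.191]
 [0.459 0.063 0.193]
 [0.458 0.066 0.194]
 [0.457 0.069 0.196]
 [0.46  0.075 0.204]
 [0.455 0.076 0.199]
 [0.452 0.078 0.198]
 [0.452 0.082 0.202]
 [0.46  0.071 0.194]
 [0.461 0.076 0.2  ]
 [0.458 0.078 0.199]
 [0.454 0.08  0.196]
 [0.451 0.082 0.195]
 [0.45  0.085 0.196]
 [0.447 0.088 0.194]
 [0.459 0.079 0.194]
 [0.458 0.082 0.196]
 [0.456 0.085 0.197]
 [0.455 0.088 0.198]
 [0.46  0.084 0.194]
 [0.459 0.088 0.196]
 [0.455 0.089 0.192]
 [0.453 0.089 0.184]]
```

Call:
{"name": "jog_arm", "arguments": {
  "steps": [0.085, 0, 0, -0.045, 0, 0.085, 0, 0, -0.09, 0, 0.06, -0.028, -0.027, -0.12, 0.08, 0.06, -0.059, -0.058, -0.14, 0.16, 0.06, -0.09, -0.089, -0.15, 0.25, 0.06, -0.122, -0.12, -0.15, 0.35, 0.06, -0.154, -0.151, -0.15, 0.45, 0.06, -0.186, -0.182, -0.15, 0.55, 0.06, -0.217, -0.213, -0.15, 0.65, 0.06, -0.245, -0.24, -0.15, 0.75],
  "grip_force": 25
}}

```text
clock: 1.1
position: [0.3713, 0.2637, 0.3982]
ee_rot: [0.538, 0.843, 0.0, -0.0]
ft_force: [0.6, 0.1, 0.1]
grip_width: 0.703
```

Call:
{"name": "jog_arm", "arguments": {
  "steps": [0.06, -0.04, -0.001, 0, 0.1, 0.06, -0.075, -0.002, 0, 0.2, 0.06, -0.11, -0.003, 0, 0.3, 0.06, -0.145, -0.004, 0.01, 0.36, 0.06, -0.175, -0.004, 0.03, 0.372, 0.06, -0.2, -0.004, 0.05, 0.372, 0.06, -0.209, -0.004, 0.065, 0.372, 0.06, -0.209, -0.004, 0.065, 0.372, 0.06, -0.209, -0.004, 0.065, 0.372, 0.06, -0.209, -0.004, 0.065, 0.372]
}}

```text
clock: 2.1
position: [0.456, 0.0762, 0.3342]
ee_rot: [0.682, 0.731, 0.001, 0.0]
ft_force: [-0.8, 0.0, 0.2]
grip_width: 0.703
```

```bash
python3 - <<'E'
from h import *
snap('wrist','w1');snap('scene','s1');snap('top','t1');o=manip.get_obs();print(o['position'],o['ee_rot'],o['ft_force'],o['joint_pos'],o['clock']);z=load('w1');print(z['K'],z['T'])
crop('s1',250,100,450,300,4,'s1c'); crop('t1',130,120,280,260,5,'t1c')
E
```

```text
[0.45607524 0.07584885 0.33393228] [6.82593754e-01 7.30797853e-01 4.87601787e-04 1.67514214e-04] [ 0.56071035 -0.07472329  1.1338382 ] [-0.71929331 -0.09532569  0.42712053  1.74714728  0.03940105  1.48030973
 -0.22922419] 2.25
[[297.31863964   0.         253.54148805]
 [  0.         297.31863964 193.62571763]
 [  0.           0.           1.        ]] [[ 9.97592454e-01  6.93484927e-02  2.87771999e-04 -4.60352344e-01]
 [ 6.54575997e-02 -9.42975442e-01  3.26362711e-01 -2.78152362e-02]
 [ 2.29041240e-02 -3.25558141e-01 -9.45244570e-01  4.75783842e-01]
 [ 0.00000000e+00  0.00000000e+00  0.00000000e+00  1.00000000e+00]]
```

View pics/w1.png

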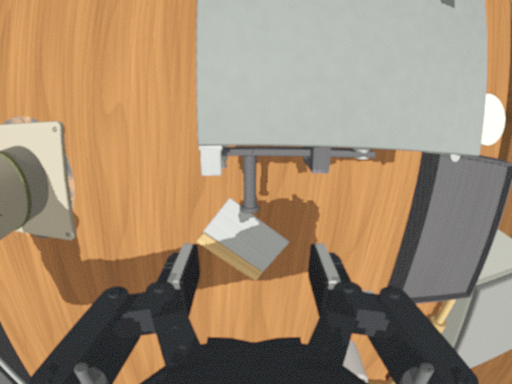

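View pics/s1c.png

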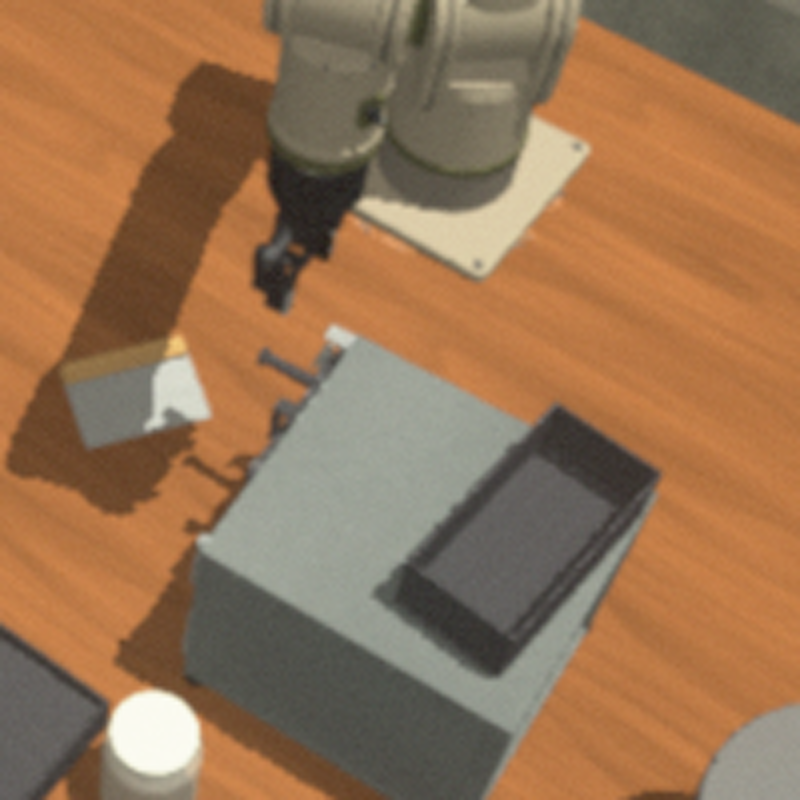

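```bash
cat >> h.py <<'E'
def fray(fn,u,v):
    z=load(fn);K=z['K'];T=z['T'];a=np.array([u-K[0,2],v-K[1,2]]);r=np.linalg.norm(a);t=r/K[0,0]
    d=np.array([*(a/r*np.sin(t)),np.cos(t)]); return z,T,d
def fplane(fn,u,v,h):
    z,T,d=fray(fn,u,v);R=T[:3,:3];c=-R.T@T[:3,3];w=R.T@d;return c+w*(h-c[2])/w[2]
def fdep(fn,u,v):
    z,T,d=fray(fn,u,v);R=T[:3,:3];c=-R.T@T[:3,3];return c+R.T@(d/d[2])*z['d'][int(round(v)),int(round(u))]
E
python3 - <<'E'
from h import *
crop('w1',180,130,400,240,3.6,'w1c')
for v in (170,185,200): print('stem',fdep('w1',249,v).round(4),fplane('w1',249.5,v,.201).round(4))
for u,v in [(300,152),(240,152),(360,154),(210,152),(210,172),(320,160),(200,144),(478,152),(300,147),(460,156),(490,100)]: print(u,v,fdep('w1',u,v).round(4))
print(fplane('w1',249.5,211,.195))
E
```

```text
stem [0.4508 0.0933 0.199 ] [0.4513 0.0938 0.201 ]
stem [0.4517 0.0793 0.1996] [0.4522 0.0798 0.201 ]
stem [0.4502 0.1606 0.4589] [0.4531 0.0653 0.201 ]
300 152 [0.4947 0.1138 0.2019]
240 152 [0.4419 0.1099 0.2022]
360 154 [0.5514 0.1171 0.2013]
210 152 [0.4196 0.1147 0.2337]
210 172 [0.4201 0.0985 0.2333]
320 160 [0.5067 0.1139 0.2303]
200 144 [0.4115 0.1206 0.2335]
478 152 [0.6646 0.1396 0.2347]
300 147 [0.4964 0.1162 0.1891]
460 156 [0.804  0.1092 0.0445]
490 100 [0.774  0.2057 0.1288]
[0.45391696 0.05181906 0.195     ]
```

View pics/w1c.png

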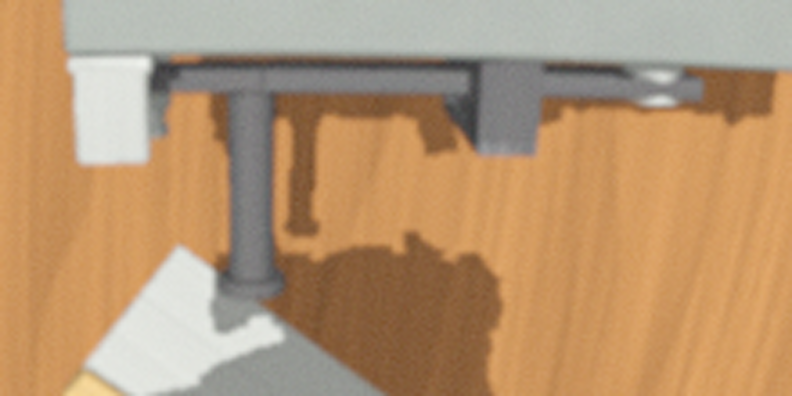

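Call:
{"name": "jog_arm", "arguments": {
  "steps": [0.04, -0.001, -0.003, 0.0, 0, 0.04, -0.001, -0.003, 0.01, 0, 0.04, -0.001, -0.003, 0.03, 0, 0.04, -0.001, -0.003, 0.05, 0, 0.04, -0.001, -0.003, 0.07, 0, 0.04, -0.001, -0.003, 0.085, 0, 0.04, -0.001, -0.003, 0.095, 0, 0.04, -0.001, -0.003, 0.1, 0, 0.04, -0.001, -0.003, 0.1, 0, 0.04, -0.001, -0.003, 0.1, 0]
}}

```text
clock: 3.25
position: [0.4534, 0.074, 0.2338]
ee_rot: [0.683, 0.73, 0.0, 0.0]
ft_force: [-0.2, -0.4, -0.2]
grip_width: 0.471
```

```bash
python3 - <<'E'
from h import *
snap('wrist','w2');o=manip.get_obs();print(o['position'],o['ee_rot'],o['ft_force'],o['clock'])
for v in (190,215,240): print('stem',fdep('w2',249,v).round(4))
E
```

```text
[0.45344176 0.07405347 0.23394182] [6.83021573e-01 7.30397989e-01 5.19114061e-04 1.95318762e-04] [ 0.67391295 -0.03491407 -0.38824325] 3.3
stem [0.4487 0.106  0.2008]
stem [0.4496 0.0906 0.2001]
stem [0.4507 0.0739 0.1995]
```

View pics/w2.png

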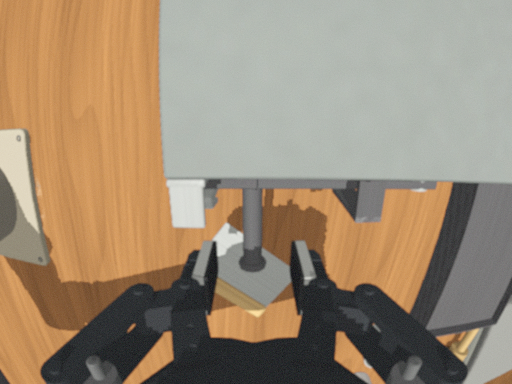

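Call:
{"name": "jog_arm", "arguments": {
  "steps": [0.04, 0, 0, 0.01, 0, 0.04, 0, 0, 0.02, 0, 0.04, 0, 0, 0.03, 0, 0.04, 0, 0, 0.038, 0, 0.04, 0, 0, 0.041, 0, 0.04, 0, 0, 0.041, 0, 0.04, 0, 0, 0.041, 0, 0.04, 0, 0, 0.041, 0, 0.04, 0, 0, 0.041, 0, 0.04, 0, 0, 0.041, 0]
}}

```text
clock: 4.3
position: [0.4532, 0.074, 0.1925]
ee_rot: [0.683, 0.73, 0.0, 0.0]
ft_force: [0.6, -0.6, -0.2]
grip_width: 0.47
```

```bash
python3 - <<'E'
from h import *
snap('wrist','w3');snap('scene','s3');o=manip.get_obs();print(o['position'],o['ee_rot'],o['ft_force'],o['torque'],o['clock'])
crop('s3',270,130,390,230,6.5,'s3c')
E
```

```text
[0.45312826 0.07399833 0.19240625] [6.82998860e-01 7.30419427e-01 1.31648585e-04 4.34044929e-06] [-0.67132444 -0.12882321  0.76892458] [ 0.00724701  0.00671601 -0.0351988 ] 4.4
```

View pics/w3.png

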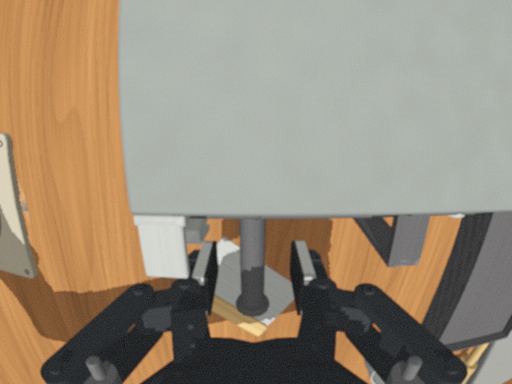

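View pics/s3c.png

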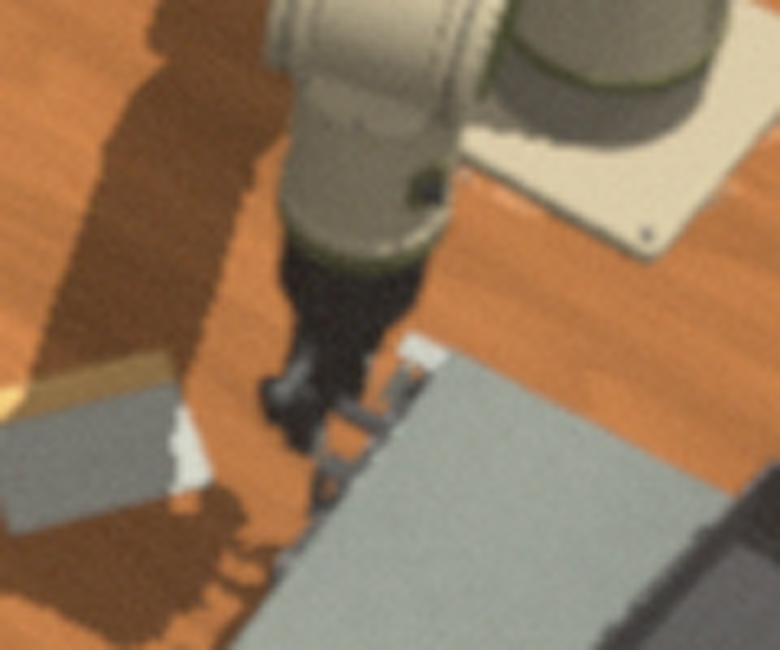

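Call:
{"name": "jog_arm", "arguments": {
  "steps": [0.03, 0, 0, 0, 0, 0.02, 0, 0, 0, 0, 0.016, 0, 0, 0, 0, 0.012, 0, 0, 0, 0, 0.008, 0, 0, 0, 0, 0.006, 0, 0, 0, 0, 0.006, 0, 0, 0, 0, 0.006, 0, 0, 0, 0, 0.006, 0, 0, 0, 0, 0.006, 0, 0, 0, 0],
  "grip_force": 25
}}

```text
clock: 5.4
position: [0.4526, 0.0738, 0.1921]
ee_rot: [0.683, 0.73, -0.001, -0.0]
ft_force: [-5.7, -1.4, 3.7]
grip_width: 0.131
```

```bash
cat > o.py <<'E'
from h import *
o=manip.get_obs();print(o['position'].round(4),o['ee_rot'].round(3),'F',o['ft_force'].round(2),'T',o['torque'].round(3),o['clock'],o['grip_width'])
E
python3 o.py
```

```text
[0.4526 0.0738 0.1921] [ 0.683  0.73  -0.001 -0.   ] F [-5.68 -1.37  3.72] T [-0.256  1.094  0.033] 5.4 0.13068580531185303
```

Call:
{"name": "jog_arm", "arguments": {
  "steps": [0.006, 0, -0.0005, 0, 0, 0.006, 0, -0.0005, -0.001, 0, 0.006, 0, -0.0005, -0.002, 0, 0.006, 0, -0.0005, -0.003, 0, 0.006, 0, -0.0005, -0.004, 0, 0.006, 0, -0.0004, -0.005, 0, 0.006, 0, -0.0003, -0.006, 0, 0.006, 0, -0.0003, -0.007, 0, 0.006, 0, -0.0003, -0.007, 0, 0.006, 0, -0.0003, -0.007, 0]
}}

```text
clock: 6.4
position: [0.4527, 0.0739, 0.1993]
ee_rot: [0.683, 0.73, -0.0, -0.0]
ft_force: [-2.3, -1.1, -1.4]
grip_width: 0.13
```

```bash
python3 o.py
```

```text
[0.4527 0.0739 0.1993] [ 0.683  0.73  -0.    -0.   ] F [-2.3  -1.1  -1.43] T [-0.182  0.582 -0.013] 6.4 0.1297600319047379
```

Call:
{"name": "jog_arm", "arguments": {
  "steps": [0.006, 0, 0, -0.0005, 0, 0.006, 0, 0, -0.001, 0, 0.006, 0, 0, -0.0015, 0, 0.006, 0, 0, -0.002, 0, 0.006, 0, 0, -0.002, 0, 0.006, 0, 0, -0.0025, 0, 0.006, 0, 0, -0.003, 0, 0.006, 0, 0, -0.003, 0, 0.006, 0, 0, -0.003, 0, 0.006, 0, 0, -0.003, 0]
}}

```text
clock: 7.4
position: [0.4529, 0.0739, 0.2024]
ee_rot: [0.683, 0.73, 0.0, 0.0]
ft_force: [0.5, -0.5, -2.7]
grip_width: 0.128
```

```bash
python3 o.py; python3 - <<'E'
from h import *
snap('wrist','w4')
crop('w4',100,180,330,320,3.4,'w4c')
E
```

```text
[0.4529 0.0739 0.2024] [0.683 0.73  0.    0.   ] F [ 0.49 -0.52 -2.67] T [-0.111  0.223 -0.006] 7.4 0.12822682605147873
```

View pics/w4c.png

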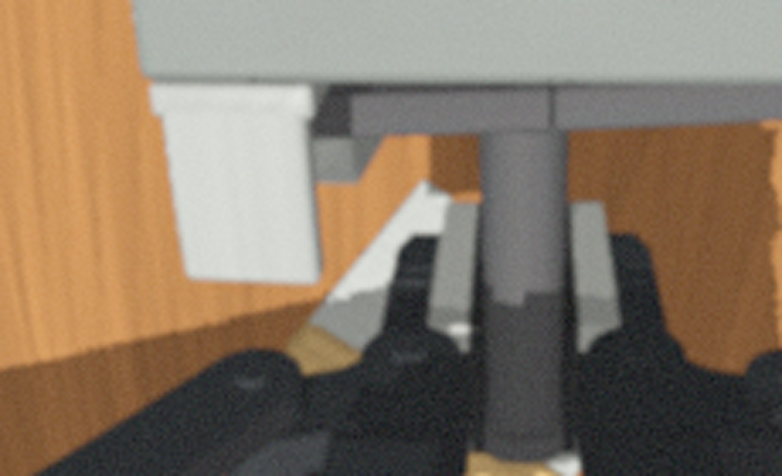

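Call:
{"name": "jog_arm", "arguments": {
  "steps": [0.006, 0, 0, -0.0002, 0, 0.006, 0, 0, -0.0004, 0, 0.006, 0, 0.0001, -0.0006, 0, 0.006, 0, 0.0001, -0.0008, 0, 0.006, 0, 0.0002, -0.001, 0, 0.006, 0, 0.0002, -0.001, 0, 0.006, 0, 0.0002, -0.001, 0, 0.006, 0, 0.0002, -0.001, 0, 0.006, 0, 0.0002, -0.001, 0, 0.006, 0, 0.0002, -0.001, 0]
}}

```text
clock: 8.45
position: [0.453, 0.074, 0.2033]
ee_rot: [0.683, 0.73, 0.0, -0.0]
ft_force: [-0.1, 1.1, -3.9]
grip_width: 0.133
```

```bash
python3 o.py
```

```text
[0.453  0.074  0.2033] [ 0.683  0.73   0.    -0.   ] F [-0.14  1.14 -3.86] T [-0.009  0.171  0.022] 8.45 0.13315710155954624
```

Call:
{"name": "jog_arm", "arguments": {
  "steps": [0.006, 0, 0, -0.0002, 0, 0.006, 0, 0, -0.0004, 0, 0.006, 0, 0.0001, -0.0006, 0, 0.006, 0, 0.0001, -0.0008, 0, 0.006, 0, 0.0002, -0.001, 0, 0.006, 0, 0.0002, -0.001, 0, 0.006, 0, 0.0002, -0.001, 0, 0.006, 0, 0.0002, -0.001, 0, 0.006, 0, 0.0002, -0.001, 0, 0.006, 0, 0.0002, -0.001, 0]
}}

```text
clock: 9.45
position: [0.4531, 0.0739, 0.2043]
ee_rot: [0.683, 0.73, -0.0, -0.0]
ft_force: [-1.9, 0.3, -2.8]
grip_width: 0.126
```

```bash
python3 o.py
```

```text
[0.4531 0.0739 0.2043] [ 0.683  0.73  -0.    -0.   ] F [-1.89  0.29 -2.82] T [-0.01   0.519 -0.065] 9.45 0.12605361843777346
```

Call:
{"name": "jog_arm", "arguments": {
  "steps": [0.006, 0, 0, -0.0002, 0, 0.006, 0, 0, -0.0004, 0, 0.006, 0, 0, -0.0006, 0, 0.006, 0, 0, -0.0008, 0, 0.006, 0, 0.0001, -0.001, 0, 0.006, 0, 0.0001, -0.001, 0, 0.006, 0, 0.0001, -0.001, 0, 0.006, 0, 0.0001, -0.001, 0, 0.006, 0, 0.0001, -0.001, 0, 0.006, 0, 0.0001, -0.001, 0]
}}

```text
clock: 10.45
position: [0.4532, 0.074, 0.2053]
ee_rot: [0.683, 0.73, -0.0, -0.0]
ft_force: [-2.1, -0.8, -2.2]
grip_width: 0.127
```

```bash
python3 o.py
```

```text
[0.4532 0.074  0.2053] [ 0.683  0.73  -0.    -0.   ] F [-2.08 -0.76 -2.25] T [-0.16   0.64  -0.022] 10.45 0.12708126188210989
```

Call:
{"name": "jog_arm", "arguments": {
  "steps": [0.006, 0, 0, -0.0002, 0, 0.006, 0, 0, -0.0003, 0, 0.006, 0, 0, -0.0004, 0, 0.006, 0, 0, -0.0005, 0, 0.006, 0, 0.0001, -0.0007, 0, 0.006, 0, 0.0001, -0.0007, 0, 0.006, 0, 0.0001, -0.0007, 0, 0.006, 0, 0.0001, -0.0007, 0, 0.006, 0, 0.0001, -0.0007, 0, 0.006, 0, 0.0001, -0.0007, 0]
}}

```text
clock: 11.45
position: [0.4533, 0.074, 0.206]
ee_rot: [0.683, 0.73, -0.0, -0.0]
ft_force: [-2.8, -1.0, -3.2]
grip_width: 0.131
```

```bash
python3 o.py
```

```text
[0.4533 0.074  0.206 ] [ 0.683  0.73  -0.    -0.   ] F [-2.76 -1.01 -3.22] T [-0.241  0.813  0.022] 11.45 0.13105634078720843
```

Call:
{"name": "jog_arm", "arguments": {
  "steps": [0.006, 0, 0, -0.0002, 0, 0.006, 0, 0, -0.0003, 0, 0.006, 0, 0, -0.0004, 0, 0.006, 0, 0, -0.0005, 0, 0.006, 0, 0, -0.0006, 0, 0.006, 0, 0, -0.0006, 0, 0.006, 0, 0, -0.0006, 0, 0.006, 0, 0, -0.0006, 0, 0.006, 0, 0, -0.0006, 0, 0.006, 0, 0, -0.0006, 0]
}}

```text
clock: 12.45
position: [0.4534, 0.0739, 0.2066]
ee_rot: [0.683, 0.73, 0.0, -0.0]
ft_force: [-3.4, -0.4, -1.4]
grip_width: 0.13
```

```bash
python3 o.py
```

```text
[0.4534 0.0739 0.2066] [ 0.683  0.73   0.    -0.   ] F [-3.41 -0.38 -1.37] T [-0.186  0.758 -0.043] 12.45 0.13036132642448825
```

Call:
{"name": "jog_arm", "arguments": {
  "steps": [0.006, 0, 0, -0.0002, 0, 0.006, 0, 0, -0.0003, 0, 0.006, 0, 0, -0.0004, 0, 0.006, 0, 0, -0.0005, 0, 0.006, 0, 0, -0.0006, 0, 0.006, 0, 0, -0.0006, 0, 0.006, 0, 0, -0.0006, 0, 0.006, 0, 0, -0.0006, 0, 0.006, 0, 0, -0.0006, 0, 0.006, 0, 0, -0.0006, 0]
}}

```text
clock: 13.45
position: [0.4535, 0.074, 0.2072]
ee_rot: [0.683, 0.73, 0.0, 0.0]
ft_force: [-0.5, -0.7, -3.0]
grip_width: 0.127
```

```bash
python3 o.py
```

```text
[0.4535 0.074  0.2072] [0.683 0.73  0.    0.   ] F [-0.48 -0.69 -2.97] T [-0.185  0.436  0.018] 13.45 0.1270247975729523
```

```bash
python3 - <<'E'
from h import *
snap('wrist','w5')
crop('w5',100,180,330,320,3.4,'w5c')
for u,v in [(165,207),(170,250),(160,240),(255,222),(255,240),(200,226),(280,209),(240,210)]: print(u,v,fdep('w5',u,v).round(4))
snap('top','t5')
E
```

```text
165 207 [0.4177 0.1167 0.2326]
170 250 [0.419  0.0988 0.2332]
160 240 [0.4149 0.1025 0.2325]
255 222 [0.452  0.1048 0.214 ]
255 240 [0.4526 0.0961 0.2144]
200 226 [0.4266 0.0973 0.2065]
280 209 [0.4623 0.1116 0.2141]
240 210 [0.4453 0.1109 0.2163]
```

View pics/w5c.png

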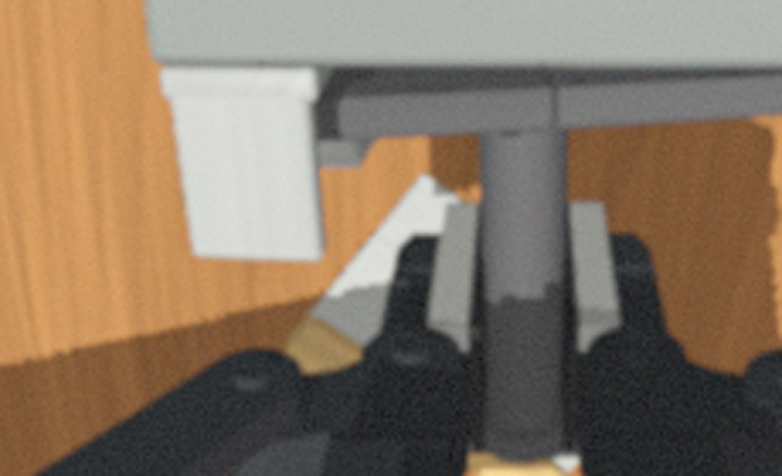

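Call:
{"name": "jog_arm", "arguments": {
  "steps": [0.006, 0, 0, -0.0002, 0, 0.006, 0, 0, -0.0003, 0, 0.006, 0, 0, -0.0004, 0, 0.006, 0, 0, -0.0005, 0, 0.006, 0, 0, -0.0006, 0, 0.006, 0, 0, -0.0006, 0, 0.006, 0, 0, -0.0006, 0, 0.006, 0, 0, -0.0006, 0, 0.006, 0, 0, -0.0006, 0, 0.006, 0, 0, -0.0006, 0]
}}

```text
clock: 14.55
position: [0.4535, 0.074, 0.2078]
ee_rot: [0.683, 0.73, 0.0, 0.0]
ft_force: [-0.4, 0.6, -1.9]
grip_width: 0.127
```

```bash
python3 o.py
```

```text
[0.4535 0.074  0.2078] [0.683 0.73  0.    0.   ] F [-0.44  0.63 -1.9 ] T [-0.025 -0.005 -0.034] 14.55 0.12685858709273337
```

Call:
{"name": "jog_arm", "arguments": {
  "steps": [0.006, 0, 0, -0.0002, 0, 0.006, 0, 0, -0.0003, 0, 0.006, 0, 0, -0.0004, 0, 0.006, 0, 0, -0.0005, 0, 0.006, 0, 0.0001, -0.0006, 0, 0.006, 0, 0.0001, -0.0006, 0, 0.006, 0, 0.0001, -0.0006, 0, 0.006, 0, 0.0001, -0.0006, 0, 0.006, 0, 0.0001, -0.0006, 0, 0.006, 0, 0.0001, -0.0006, 0]
}}

```text
clock: 15.55
position: [0.4535, 0.074, 0.2084]
ee_rot: [0.683, 0.73, 0.0, 0.0]
ft_force: [1.6, 1.2, -2.6]
grip_width: 0.13
```

```bash
python3 o.py
```

```text
[0.4535 0.074  0.2084] [0.683 0.73  0.    0.   ] F [ 1.64  1.18 -2.58] T [ 0.061 -0.244 -0.017] 15.55 0.12973692363491757
```

Call:
{"name": "jog_arm", "arguments": {
  "steps": [0.006, 0, 0, -0.0002, 0, 0.006, 0, 0, -0.0003, 0, 0.006, 0, 0, -0.0004, 0, 0.006, 0, 0, -0.0005, 0, 0.006, 0, 0.0003, -0.0006, 0, 0.006, 0, 0.0003, -0.0006, 0, 0.006, 0, 0.0003, -0.0006, 0, 0.006, 0, 0.0003, -0.0006, 0, 0.006, 0, 0.0003, -0.0006, 0, 0.006, 0, 0.0003, -0.0006, 0]
}}

```text
clock: 16.55
position: [0.4536, 0.074, 0.2089]
ee_rot: [0.683, 0.73, -0.0, -0.0]
ft_force: [0.2, 0.1, -3.0]
grip_width: 0.131
```

```bash
python3 o.py
```

```text
[0.4536 0.074  0.2089] [ 0.683  0.73  -0.    -0.   ] F [ 0.2   0.1  -3.02] T [0.129 0.122 0.029] 16.55 0.13059442051056055
```

Call:
{"name": "jog_arm", "arguments": {
  "steps": [0.006, 0, 0, -0.0002, 0, 0.006, 0, 0, -0.0003, 0, 0.006, 0, 0, -0.0004, 0, 0.006, 0, 0, -0.0005, 0, 0.006, 0, 0.0001, -0.0006, 0, 0.006, 0, 0.0001, -0.0006, 0, 0.006, 0, 0.0001, -0.0006, 0, 0.006, 0, 0.0001, -0.0006, 0, 0.006, 0, 0.0001, -0.0006, 0, 0.006, 0, 0.0001, -0.0006, 0]
}}

```text
clock: 17.55
position: [0.4538, 0.0739, 0.2096]
ee_rot: [0.683, 0.73, -0.0, -0.0]
ft_force: [-1.8, 0.6, -2.0]
grip_width: 0.13
```

```bash
python3 o.py
```

```text
[0.4538 0.0739 0.2096] [ 0.683  0.73  -0.    -0.   ] F [-1.76  0.58 -1.99] T [-0.117  0.379 -0.04 ] 17.55 0.13009932319935782
```

Call:
{"name": "jog_arm", "arguments": {
  "steps": [0.006, 0, 0, -0.0002, 0, 0.006, 0, 0, -0.0003, 0, 0.006, 0, 0, -0.0004, 0, 0.006, 0, 0, -0.0005, 0, 0.006, 0, 0, -0.0006, 0, 0.006, 0, 0, -0.0006, 0, 0.006, 0, 0, -0.0006, 0, 0.006, 0, 0, -0.0006, 0, 0.006, 0, 0, -0.0006, 0, 0.006, 0, 0, -0.0006, 0]
}}

```text
clock: 18.55
position: [0.4539, 0.0739, 0.2102]
ee_rot: [0.683, 0.73, -0.0, -0.0]
ft_force: [-0.6, -0.7, -2.0]
grip_width: 0.134
```

```bash
python3 o.py
```

```text
[0.4539 0.0739 0.2102] [ 0.683  0.73  -0.    -0.   ] F [-0.62 -0.68 -1.96] T [-0.144  0.416  0.002] 18.55 0.13360141332645822
```

Call:
{"name": "jog_arm", "arguments": {
  "steps": [0.006, 0, 0, -0.0002, 0, 0.006, 0, 0, -0.0003, 0, 0.006, 0, 0, -0.0004, 0, 0.006, 0, 0, -0.0005, 0, 0.006, 0, 0.0001, -0.0006, 0, 0.006, 0, 0.0001, -0.0006, 0, 0.006, 0, 0.0001, -0.0006, 0, 0.006, 0, 0.0001, -0.0006, 0, 0.006, 0, 0.0001, -0.0006, 0, 0.006, 0, 0.0001, -0.0006, 0]
}}

```text
clock: 19.55
position: [0.4539, 0.074, 0.2108]
ee_rot: [0.683, 0.73, 0.0, -0.0]
ft_force: [-0.9, -0.8, -2.0]
grip_width: 0.126
```

```bash
python3 o.py; python3 - <<'E'
from h import *
snap('wrist','w6')
crop('w6',100,180,330,320,3.4,'w6c')
for u,v in [(160,240),(255,222),(255,240),(200,222),(200,224),(205,222),(280,209),(240,207),(215,207),(205,209)]: print(u,v,fdep('w6',u,v).round(4))
E
```

```text
[0.4539 0.074  0.2108] [ 0.683  0.73   0.    -0.   ] F [-0.91 -0.83 -2.01] T [-0.144  0.467  0.007] 19.55 0.12591917104761444
160 240 [0.4143 0.1007 0.2328]
255 222 [0.4525 0.1049 0.2177]
255 240 [0.4532 0.0958 0.2173]
200 222 [0.4266 0.098  0.207 ]
200 224 [0.4266 0.0971 0.2072]
205 222 [0.4288 0.0974 0.2052]
280 209 [0.4627 0.112  0.2184]
240 207 [0.4457 0.1122 0.2195]
215 207 [0.4353 0.1118 0.2206]
205 209 [0.4314 0.1116 0.2229]
```

View pics/w6c.png

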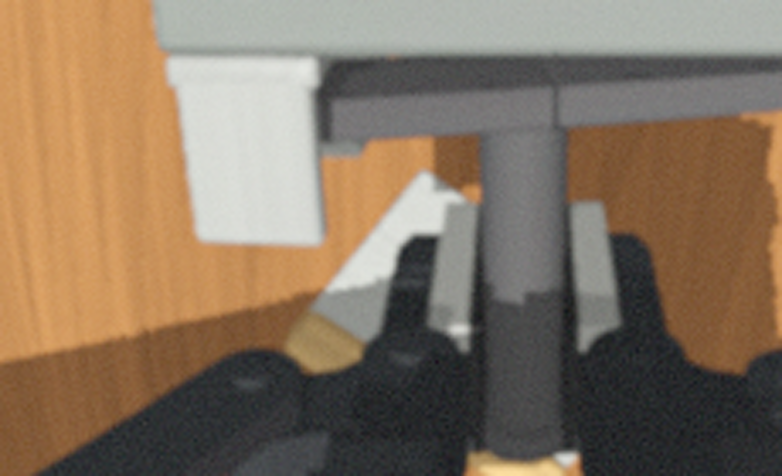

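Call:
{"name": "jog_arm", "arguments": {
  "steps": [0.006, 0, 0, -0.0002, 0, 0.006, 0, 0, -0.0003, 0, 0.006, 0, 0, -0.0004, 0, 0.006, 0, 0, -0.0005, 0, 0.006, 0, 0.0001, -0.0006, 0, 0.006, 0, 0.0001, -0.0006, 0, 0.006, 0, 0.0001, -0.0006, 0, 0.006, 0, 0.0001, -0.0006, 0, 0.006, 0, 0.0001, -0.0006, 0, 0.006, 0, 0.0001, -0.0006, 0]
}}

```text
clock: 20.6
position: [0.454, 0.074, 0.2114]
ee_rot: [0.683, 0.73, 0.0, -0.0]
ft_force: [-1.1, -0.6, -1.8]
grip_width: 0.13
```

```bash
python3 o.py
```

```text
[0.454  0.074  0.2114] [ 0.683  0.73   0.    -0.   ] F [-1.09 -0.63 -1.75] T [-0.095  0.426  0.022] 20.6 0.13026530480219156
```

Call:
{"name": "jog_arm", "arguments": {
  "steps": [0.006, 0, 0, -0.0002, 0, 0.006, 0, 0, -0.0003, 0, 0.006, 0, 0, -0.0004, 0, 0.006, 0, 0, -0.0005, 0, 0.006, 0, 0.0001, -0.0005, 0, 0.006, 0, 0.0001, -0.0005, 0, 0.006, 0, 0.0001, -0.0005, 0, 0.006, 0, 0.0001, -0.0005, 0, 0.006, 0, 0.0001, -0.0005, 0, 0.006, 0, 0.0001, -0.0005, 0]
}}

```text
clock: 21.6
position: [0.4541, 0.074, 0.2119]
ee_rot: [0.683, 0.73, 0.0, -0.0]
ft_force: [-1.1, -0.3, -2.3]
grip_width: 0.127
```

```bash
python3 o.py
```

```text
[0.4541 0.074  0.2119] [ 0.683  0.73   0.    -0.   ] F [-1.07 -0.32 -2.26] T [-0.159  0.524  0.003] 21.6 0.1265006289877761
```

Call:
{"name": "jog_arm", "arguments": {
  "steps": [0.006, 0, 0, -0.0002, 0, 0.006, 0, 0, -0.0003, 0, 0.006, 0, 0, -0.0004, 0, 0.006, 0, 0, -0.0005, 0, 0.006, 0, 0.0001, -0.0005, 0, 0.006, 0, 0.0001, -0.0005, 0, 0.006, 0, 0.0001, -0.0005, 0, 0.006, 0, 0.0001, -0.0005, 0, 0.006, 0, 0.0001, -0.0005, 0, 0.006, 0, 0.0001, -0.0005, 0]
}}

```text
clock: 22.6
position: [0.4542, 0.074, 0.2124]
ee_rot: [0.683, 0.73, 0.0, -0.0]
ft_force: [-2.3, 0.3, -1.0]
grip_width: 0.134
```

```bash
python3 o.py
```

```text
[0.4542 0.074  0.2124] [ 0.683  0.73   0.    -0.   ] F [-2.28  0.33 -1.  ] T [-0.121  0.61   0.058] 22.6 0.13384831109643006
```

Call:
{"name": "jog_arm", "arguments": {
  "steps": [0.006, 0, 0, -0.0002, 0, 0.006, 0, 0, -0.0003, 0, 0.006, 0, 0, -0.0004, 0, 0.006, 0, 0, -0.0005, 0, 0.006, 0, 0.0001, -0.0005, 0, 0.006, 0, 0.0001, -0.0005, 0, 0.006, 0, 0.0001, -0.0005, 0, 0.006, 0, 0.0001, -0.0005, 0, 0.006, 0, 0.0001, -0.0005, 0, 0.006, 0, 0.0001, -0.0005, 0]
}}

```text
clock: 23.6
position: [0.4543, 0.074, 0.2129]
ee_rot: [0.683, 0.73, -0.0, -0.0]
ft_force: [-3.3, -0.2, -1.7]
grip_width: 0.129
```

```bash
python3 o.py
```

```text
[0.4543 0.074  0.2129] [ 0.683  0.73  -0.    -0.   ] F [-3.3  -0.17 -1.72] T [-0.153  0.679  0.007] 23.6 0.1289756464034593
```

Call:
{"name": "jog_arm", "arguments": {
  "steps": [0.006, 0, 0, -0.0002, 0, 0.006, 0, 0, -0.0003, 0, 0.006, 0, 0, -0.0004, 0, 0.006, 0, 0, -0.0005, 0, 0.006, 0, 0, -0.0005, 0, 0.006, 0, 0, -0.0005, 0, 0.006, 0, 0, -0.0005, 0, 0.006, 0, 0, -0.0005, 0, 0.006, 0, 0, -0.0005, 0, 0.006, 0, 0, -0.0005, 0]
}}

```text
clock: 24.6
position: [0.4543, 0.0741, 0.2133]
ee_rot: [0.683, 0.73, -0.0, -0.0]
ft_force: [0.1, 1.1, -9.5]
grip_width: 0.127
```

```bash
python3 o.py
```

```text
[0.4543 0.0741 0.2133] [ 0.683  0.73  -0.    -0.   ] F [ 0.12  1.12 -9.48] T [0.116 0.036 0.062] 24.6 0.12749413052089034
```

Call:
{"name": "jog_arm", "arguments": {
  "steps": [0.006, 0, 0, -0.0002, 0, 0.006, 0, 0, -0.0003, 0, 0.006, 0, 0, -0.0004, 0, 0.006, 0, 0, -0.0005, 0, 0.006, 0, 0, -0.0005, 0, 0.006, 0, 0, -0.0005, 0, 0.006, 0, 0, -0.0005, 0, 0.006, 0, 0, -0.0005, 0, 0.006, 0, 0, -0.0005, 0, 0.006, 0, 0, -0.0005, 0]
}}

```text
clock: 25.6
position: [0.4543, 0.074, 0.2135]
ee_rot: [0.683, 0.73, -0.0, -0.0]
ft_force: [5.1, 1.5, -20.0]
grip_width: 0.125
```

```bash
python3 o.py; python3 - <<'E'
from h import *
snap('wrist','w7')
crop('w7',100,180,330,320,3.4,'w7c')
snap('scene','s7');crop('s7',270,130,390,230,6.5,'s7c')
for u,v in [(160,240),(255,222),(255,240),(200,221),(200,222),(280,207),(240,205),(215,207),(205,207)]: print(u,v,fdep('w7',u,v).round(4))
E
```

```text
[0.4543 0.074  0.2135] [ 0.683  0.73  -0.    -0.   ] F [  5.13   1.45 -19.99] T [ 0.305 -0.867  0.014] 25.6 0.12453302453919594
160 240 [0.4138 0.0993 0.2331]
255 222 [0.4529 0.1046 0.2199]
255 240 [0.4535 0.0958 0.22  ]
200 221 [0.4298 0.1065 0.2268]
200 222 [0.4264 0.0965 0.2065]
280 207 [0.4632 0.1122 0.2194]
240 205 [0.446  0.1127 0.2214]
215 207 [0.4357 0.1123 0.2243]
205 207 [0.4315 0.1118 0.224 ]
```

View pics/w7c.png

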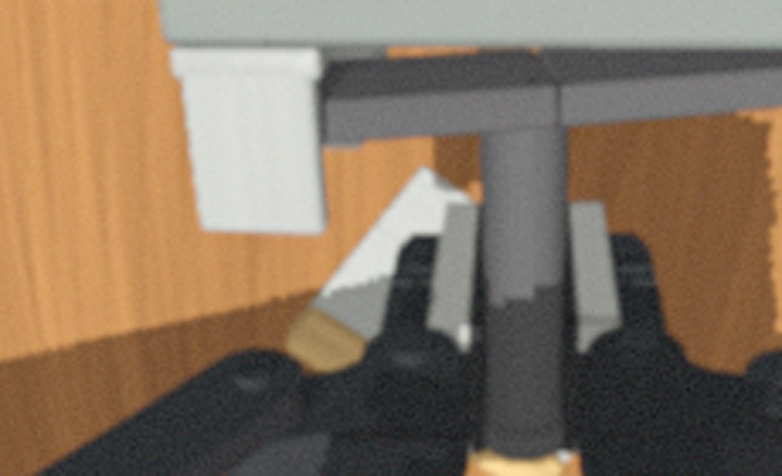

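Call:
{"name": "jog_arm", "arguments": {
  "steps": [0.006, 0, 0, 0.0006, 0, 0.006, 0, 0, 0.0012, 0, 0.006, 0, 0, 0.0018, 0, 0.006, 0, 0, 0.0018, 0, 0.006, 0, 0, 0.0018, 0, 0.006, 0, 0, 0.0018, 0, 0.006, 0, 0, 0.0018, 0, 0.006, 0, 0, 0.0018, 0, 0.006, 0, 0, 0.0018, 0, 0.006, 0, 0, 0.0018, 0]
}}

```text
clock: 26.7
position: [0.4543, 0.074, 0.2125]
ee_rot: [0.683, 0.73, 0.0, -0.0]
ft_force: [-5.3, -1.6, -1.3]
grip_width: 0.127
```

```bash
python3 o.py; cat > arc.py <<'E'
# tool-frame rows for gate swing from angle a0 to a1
import sys; from h import *
yaw=np.deg2rad(3.7)
def knob(a,out=.047,along=.200-.0021):
    # hinge from the knob at closed
    e=np.array([-np.cos(yaw+a),-np.sin(yaw+a)]); n=np.array([np.sin(yaw+a),-np.cos(yaw+a)]) # -> CCW by a
    return e*along+n*out
def rows(a0,angs,ty):
    # ty: tool y azimuth at start (commanded)
    c,s=np.cos(ty),np.sin(ty)
    tx=np.array([-s,c]);tyv=np.array([c,s])
    for a in angs:
        d=knob(a)-knob(a0); print(round(float(d@tx),4),round(float(d@tyv),4),'tw',round(-(a-a0),4))
if __name__=='__main__':
    a0=float(sys.argv[1]);a1=float(sys.argv[2]);q=manip.get_obs()['ee_rot']
    ty=np.arctan2(2*q[1]**2-1,2*q[0]*q[1]); print('ty',ty)
    rows(a0,np.linspace(a0,a1,11)[1:],ty)
E
python3 arc.py 0 0.2
```

```text
[0.4543 0.074  0.2125] [ 0.683  0.73   0.    -0.   ] F [-5.32 -1.6  -1.29] T [-0.293  1.097 -0.004] 26.7 0.12673212534532932
ty 0.06688463820345139
-0.004 0.001 tw -0.02
-0.0079 0.002 tw -0.04
-0.0118 0.0031 tw -0.06
-0.0157 0.0044 tw -0.08
-0.0195 0.0056 tw -0.1
-0.0234 0.007 tw -0.12
-0.0272 0.0084 tw -0.14
-0.031 0.0099 tw -0.16
-0.0347 0.0115 tw -0.18
-0.0384 0.0132 tw -0.2
```

Call:
{"name": "jog_arm", "arguments": {
  "steps": [0.006, 0, -0.0004, 0.0003, 0, 0.006, -0.001, -0.0003, 0.0003, -0.005, 0.006, -0.0024, 0.0001, 0.0003, -0.012, 0.006, -0.004, 0.0005, 0.0003, -0.02, 0.006, -0.006, 0.001, 0.0003, -0.03, 0.006, -0.0079, 0.0015, 0.0003, -0.04, 0.006, -0.0098, 0.002, 0.0003, -0.05, 0.006, -0.0118, 0.0026, 0.0003, -0.06, 0.006, -0.0128, 0.0029, 0.0003, -0.065, 0.006, -0.0128, 0.0029, 0.0003, -0.065]
}}

```text
clock: 27.7
position: [0.4585, 0.0614, 0.2119]
ee_rot: [0.659, 0.752, 0.0, 0.0]
ft_force: [1.6, 0.9, -2.4]
grip_width: 0.128
```

```bash
python3 o.py; python3 - <<'E'
from h import *
snap('wrist','w8')
crop('w8',100,180,330,320,3.4,'w8c')
E
python3 arc.py .065 0.265
```

```text
[0.4585 0.0614 0.2119] [0.659 0.752 0.    0.   ] F [ 1.64  0.87 -2.4 ] T [ 0.06  -0.287  0.014] 27.7 0.1280086563734082
ty 0.13189762819592815
-0.004 0.001 tw -0.02
-0.0079 0.002 tw -0.04
-0.0118 0.0031 tw -0.06
-0.0157 0.0044 tw -0.08
-0.0195 0.0056 tw -0.1
-0.0234 0.007 tw -0.12
-0.0272 0.0084 tw -0.14
-0.031 0.0099 tw -0.16
-0.0347 0.0115 tw -0.18
-0.0384 0.0132 tw -0.2
```

View pics/w8c.png

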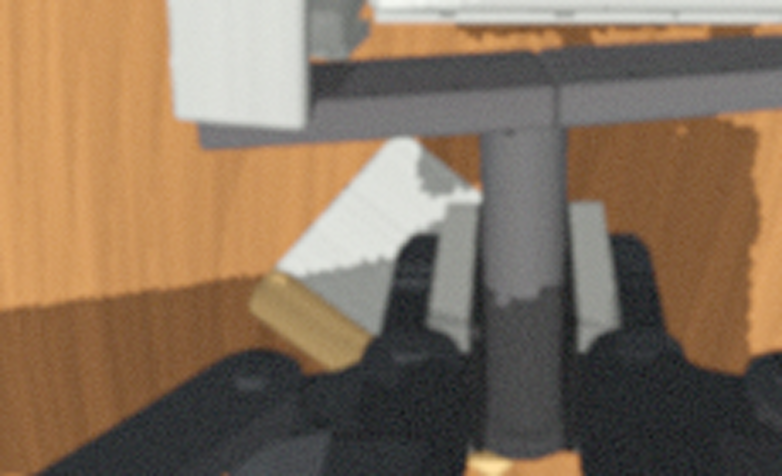

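Call:
{"name": "jog_arm", "arguments": {
  "steps": [0.006, -0.002, 0.0005, 0, -0.01, 0.006, -0.0059, 0.0015, 0, -0.03, 0.006, -0.0098, 0.0026, 0, -0.05, 0.006, -0.0137, 0.0037, 0, -0.07, 0.006, -0.0176, 0.005, 0, -0.09, 0.006, -0.0215, 0.0063, 0, -0.11, 0.006, -0.0253, 0.0077, 0, -0.13, 0.006, -0.0291, 0.0092, 0, -0.15, 0.006, -0.0328, 0.0107, 0, -0.17, 0.006, -0.0347, 0.0115, 0, -0.18]
}}

```text
clock: 28.75
position: [0.4746, 0.0283, 0.2119]
ee_rot: [0.588, 0.809, 0.0, 0.0]
ft_force: [3.5, 2.0, -2.3]
grip_width: 0.13
```

```bash
python3 o.py
```

```text
[0.4746 0.0283 0.2119] [0.588 0.809 0.    0.   ] F [ 3.54  2.   -2.29] T [ 0.534 -0.689 -0.005] 28.75 0.12966135318484107
```

Call:
{"name": "jog_arm", "arguments": {
  "steps": [0.006, -0.004, 0.0011, 0, -0.02, 0.006, -0.0079, 0.0022, 0, -0.04, 0.006, -0.0118, 0.0033, 0, -0.06, 0.006, -0.0157, 0.0046, 0, -0.08, 0.006, -0.0195, 0.0058, 0, -0.1, 0.006, -0.0234, 0.0072, 0, -0.12, 0.006, -0.0272, 0.0087, 0, -0.14, 0.006, -0.031, 0.0102, 0, -0.16, 0.006, -0.0347, 0.0118, 0, -0.18, 0.006, -0.0384, 0.0135, 0, -0.2]
}}

```text
clock: 29.75
position: [0.4988, -0.0038, 0.2117]
ee_rot: [0.504, 0.863, 0.0, -0.0]
ft_force: [1.9, 2.6, -1.3]
grip_width: 0.129
```

Call:
{"name": "jog_arm", "arguments": {
  "steps": [0.006, -0.004, 0.001, 0, -0.02, 0.006, -0.0079, 0.002, 0, -0.04, 0.006, -0.0118, 0.0031, 0, -0.06, 0.006, -0.0157, 0.0044, 0, -0.08, 0.006, -0.0195, 0.0056, 0, -0.1, 0.006, -0.0234, 0.007, 0, -0.12, 0.006, -0.0272, 0.0084, 0, -0.14, 0.006, -0.031, 0.0099, 0, -0.16, 0.006, -0.0347, 0.0115, 0, -0.18, 0.006, -0.0384, 0.0132, 0, -0.2]
}}

```text
clock: 30.75
position: [0.5293, -0.031, 0.2118]
ee_rot: [0.416, 0.91, 0.0, -0.0]
ft_force: [1.6, 2.9, -1.7]
grip_width: 0.124
```

```bash
python3 o.py
```

```text
[ 0.5293 -0.031   0.2118] [ 0.416  0.91   0.    -0.   ] F [ 1.59  2.91 -1.73] T [ 0.362 -0.339 -0.019] 30.75 0.12416846097414125
```

Angle ≈0.645 rad; forces low. Continue.

Call:
{"name": "jog_arm", "arguments": {
  "steps": [0.006, -0.004, 0.0011, 0, -0.02, 0.006, -0.0079, 0.0022, 0, -0.04, 0.006, -0.0118, 0.0033, 0, -0.06, 0.006, -0.0157, 0.0046, 0, -0.08, 0.006, -0.0195, 0.0058, 0, -0.1, 0.006, -0.0234, 0.0072, 0, -0.12, 0.006, -0.0272, 0.0086, 0, -0.14, 0.006, -0.031, 0.0101, 0, -0.16, 0.006, -0.0347, 0.0117, 0, -0.18, 0.006, -0.0384, 0.0134, 0, -0.2]
}}

```text
clock: 31.75
position: [0.5645, -0.0515, 0.2118]
ee_rot: [0.323, 0.946, -0.0, -0.0]
ft_force: [-0.3, 0.9, -1.8]
grip_width: 0.127
```

Call:
{"name": "jog_arm", "arguments": {
  "steps": [0.006, -0.004, 0.001, 0, -0.02, 0.006, -0.0079, 0.002, 0, -0.04, 0.006, -0.0118, 0.0031, 0, -0.06, 0.006, -0.0157, 0.0044, 0, -0.08, 0.006, -0.0195, 0.0056, 0, -0.1, 0.006, -0.0234, 0.007, 0, -0.12, 0.006, -0.0272, 0.0084, 0, -0.14, 0.006, -0.031, 0.0099, 0, -0.16, 0.006, -0.0347, 0.0115, 0, -0.18, 0.006, -0.0384, 0.0132, 0, -0.2]
}}

```text
clock: 32.75
position: [0.603, -0.0645, 0.2118]
ee_rot: [0.227, 0.974, -0.0, 0.0]
ft_force: [-0.2, -2.0, -0.9]
grip_width: 0.128
```

```bash
python3 o.py
```

```text
[ 0.603  -0.0645  0.2118] [ 0.227  0.974 -0.     0.   ] F [-0.21 -1.96 -0.91] T [-0.332  0.09  -0.061] 32.75 0.12772680051842805
```

Call:
{"name": "jog_arm", "arguments": {
  "steps": [0.006, -0.004, 0.001, 0, -0.02, 0.006, -0.0079, 0.002, 0, -0.04, 0.006, -0.0118, 0.003, 0, -0.06, 0.006, -0.0157, 0.0042, 0, -0.08, 0.006, -0.0195, 0.0055, 0, -0.1, 0.006, -0.0234, 0.0068, 0, -0.12, 0.006, -0.0272, 0.0082, 0, -0.14, 0.006, -0.031, 0.0097, 0, -0.16, 0.006, -0.0347, 0.0113, 0, -0.18, 0.006, -0.0384, 0.013, 0, -0.2]
}}

```text
clock: 33.75
position: [0.6433, -0.0697, 0.2118]
ee_rot: [0.128, 0.992, 0.0, 0.0]
ft_force: [0.5, -0.9, -1.5]
grip_width: 0.129
```

Call:
{"name": "jog_arm", "arguments": {
  "steps": [0.006, -0.004, 0.001, 0, -0.02, 0.006, -0.0079, 0.002, 0, -0.04, 0.006, -0.0118, 0.0031, 0, -0.06, 0.006, -0.0157, 0.0044, 0, -0.08, 0.006, -0.0195, 0.0056, 0, -0.1, 0.006, -0.0234, 0.007, 0, -0.12, 0.006, -0.0272, 0.0084, 0, -0.14, 0.006, -0.031, 0.0099, 0, -0.16, 0.006, -0.0347, 0.0115, 0, -0.18, 0.006, -0.0384, 0.0132, 0, -0.2]
}}

```text
clock: 34.75
position: [0.6838, -0.0667, 0.2118]
ee_rot: [0.029, 1.0, -0.0, 0.0]
ft_force: [0.3, -2.9, -0.8]
grip_width: 0.128
```

```bash
python3 o.py
```

```text
[ 0.6838 -0.0667  0.2118] [ 0.029  1.    -0.     0.   ] F [ 0.34 -2.85 -0.81] T [-0.527 -0.069 -0.089] 34.75 0.1282393093121449
```

Call:
{"name": "jog_arm", "arguments": {
  "steps": [0.006, -0.004, 0.0008, 0, -0.02, 0.006, -0.0079, 0.0018, 0, -0.04, 0.006, -0.0118, 0.0029, 0, -0.06, 0.006, -0.0152, 0.004, 0, -0.078, 0.006, -0.0182, 0.0049, 0, -0.094, 0.006, -0.0208, 0.0058, 0, -0.107, 0.006, -0.0226, 0.0065, 0, -0.116, 0.006, -0.0238, 0.0069, 0, -0.122, 0.006, -0.0243, 0.0071, 0, -0.125, 0.006, -0.0243, 0.0071, 0, -0.125]
}}

```text
clock: 35.75
position: [0.7082, -0.0609, 0.2118]
ee_rot: [-0.033, 0.999, 0.0, 0.0]
ft_force: [1.3, -1.0, -1.7]
grip_width: 0.131
```

```bash
python3 - <<'E'
from h import *
snap('top','t9');snap('scene','s9');snap('wrist','w9')
crop('t9',60,60,320,260,3,'t9c')
E
python3 o.py
```

```text
[ 0.7081 -0.0609  0.2118] [-0.033  0.999  0.     0.   ] F [ 1.72 -1.43 -1.  ] T [-0.385 -0.223 -0.078] 35.9 0.12323079581143721
```

View pics/t9c.png

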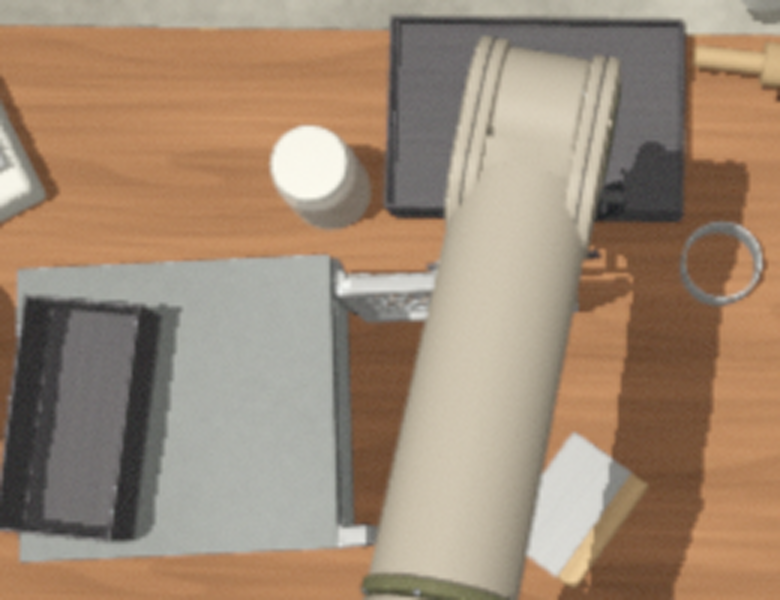

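View pics/w9.png

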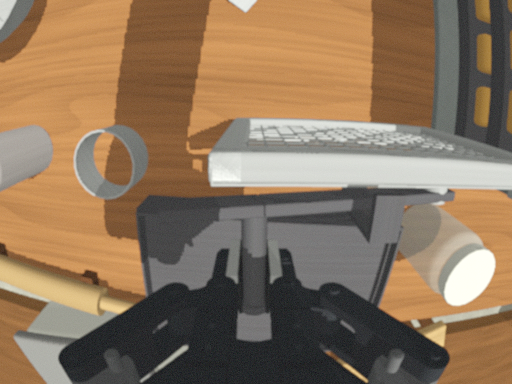

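Call:
{"name": "jog_arm", "arguments": {
  "steps": [0.006, 0, -0.0002, 0.001, 0, 0.006, 0, -0.0005, 0.003, 0, 0.006, 0, -0.0008, 0.0055, 0, 0.006, 0, -0.001, 0.008, 0, 0.006, 0, -0.0012, 0.0105, 0, 0.006, 0, -0.0014, 0.013, 0, 0.006, 0, -0.0016, 0.0155, 0, 0.006, 0, -0.0017, 0.0175, 0, 0.006, 0, -0.0017, 0.0185, 0, 0.006, 0, -0.0017, 0.0185, 0]
}}

```text
clock: 36.9
position: [0.7081, -0.0626, 0.1929]
ee_rot: [-0.033, 0.999, 0.0, -0.0]
ft_force: [0.6, 0.0, 0.0]
grip_width: 0.124
```

```bash
python3 o.py
```

```text
[ 0.7081 -0.0626  0.1929] [-0.033  0.999  0.    -0.   ] F [0.6  0.03 0.04] T [ 0.049 -0.131 -0.043] 36.9 0.12447749823103571
```

Call:
{"name": "jog_arm", "arguments": {
  "steps": [0.006, 0, 0, 0.0004, 0, 0.006, 0, 0, 0.0006, 0, 0.012, 0, 0, 0.0006, 0, 0.016, 0, 0, 0.0006, 0, 0.02, 0, 0, 0.0006, 0, 0.025, 0, 0, 0.0006, 0, 0.03, 0, 0, 0.0006, 0, 0.035, 0, 0, 0.0006, 0, 0.04, 0, 0, 0.0006, 0, 0.04, 0, 0, 0.0006, 0]
}}

```text
clock: 37.9
position: [0.7082, -0.0626, 0.1927]
ee_rot: [-0.033, 0.999, 0.0, 0.0]
ft_force: [-0.1, 0.5, 0.2]
grip_width: 0.465
```

```bash
python3 o.py;python3 - <<'E'
from h import *
snap('wrist','w10')
E
```

```text
[ 0.7082 -0.0626  0.1927] [-0.033  0.999  0.     0.   ] F [-0.08  0.54  0.2 ] T [ 0.01  -0.001  0.005] 37.9 0.46481214172711555
```

View pics/w10.png

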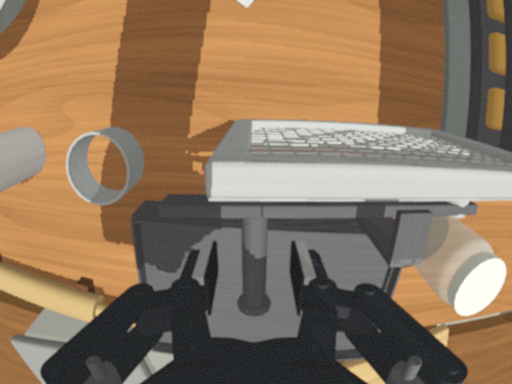

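Released, stem centred between the fingers with clearance. Retreat straight up.

Call:
{"name": "jog_arm", "arguments": {
  "steps": [0.04, 0, 0, -0.005, 0, 0.04, 0, 0, -0.015, 0, 0.04, 0, 0, -0.03, 0, 0.04, 0, 0, -0.05, 0, 0.04, 0, 0, -0.07, 0, 0.04, 0, 0, -0.09, 0, 0.04, 0, 0, -0.11, 0, 0.04, 0, 0, -0.125, 0, 0.04, 0, 0, -0.13, 0, 0.04, 0, 0, -0.13, 0]
}}

```text
clock: 38.95
position: [0.7084, -0.0628, 0.3236]
ee_rot: [-0.033, 0.999, -0.0, 0.001]
ft_force: [-0.3, -0.7, -1.0]
grip_width: 0.472
```

Call:
{"name": "jog_arm", "arguments": {
  "steps": [0.04, -0.01, 0, -0.01, 0, 0.04, -0.03, 0, -0.02, 0, 0.04, -0.05, -0.02, -0.03, 0, 0.04, -0.06, -0.06, -0.03, 0, 0.04, -0.06, -0.1, -0.03, 0, 0.04, -0.06, -0.14, -0.03, 0, 0.04, -0.06, -0.17, -0.03, 0, 0.04, -0.06, -0.18, -0.03, 0, 0.04, -0.06, -0.18, -0.03, 0, 0.04, -0.06, -0.18, -0.03, 0]
}}

```text
clock: 39.95
position: [0.7804, -0.2369, 0.3522]
ee_rot: [-0.034, 0.999, 0.001, -0.0]
ft_force: [-0.0, -0.3, -0.6]
grip_width: 0.469
```

```bash
python3 o.py;python3 - <<'E'
from h import *
snap('top','t11');snap('scene','s11')
crop('t11',60,60,320,260,3,'t11c')
P=cloud('t11')
m=(P[...,0]>.55)&(P[...,0]<.76)&(P[...,1]<.09)&(P[...,1]>-.12)&(P[...,2]>.17)&(P[...,2]<.235)
g=m&(P[...,2]>.209)
q=P[g];print(g.sum(),np.polyfit(q[:,1],q[:,0],1),q[:,1].min(),q[:,1].max())
k=m&(P[...,0]>.69);print(k.sum(),np.median(P[k],0),P[k].min(0),P[k].max(0))
E
```

```text
[ 0.7804 -0.2369  0.3522] [-0.034  0.999  0.001 -0.   ] F [-0.03 -0.28 -0.65] T [ 0.014  0.015 -0.011] 39.95 0.46941620828308583
432 [-0.06997096  0.65092611] -0.0847140383714719 0.08999199348284934
61 [ 0.71058849 -0.06410174  0.19944759] [ 0.69132075 -0.07013472  0.19358712] [ 0.72770699 -0.05587632  0.20573193]
```

View pics/t11c.png

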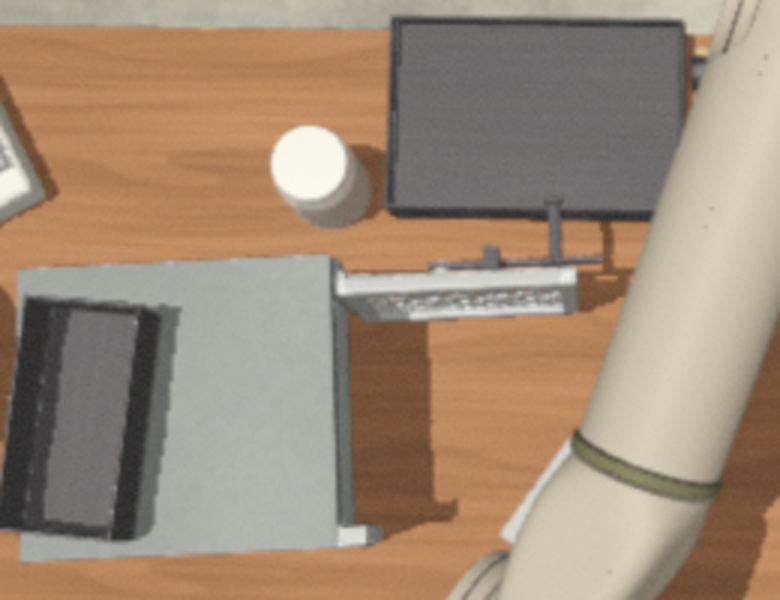

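View pics/s11.png

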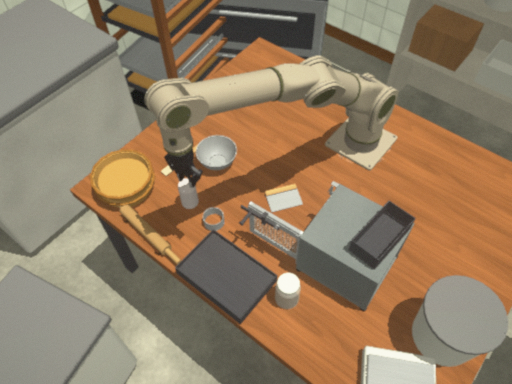

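```bash
python3 -c "
from h import *
print(manip.hand_in())"
```

```text
the job is handed in; nothing more can be done
None
```

The gate is open, the latch bar is let down again, and I handed the job in at about 40 s of the 67 s allowed.

- **Raising the bar:** I gripped the knob stem and lifted in small steps until the nose touched the upper jaw, at about 21 mm of knob rise. I ran two of these lift steps before reading the first one's force. The lift therefore went one step (0.5 mm) past first touch, and the force on the gripper reached 20 N against the 2–3 N of a free lift. I backed off at once by about 1 mm, to just under the jaw, but the contact was firmer than I intended.
- **Swinging the gate:** I swung it slowly, at about 40 mm/s at its edge, with forces under about 4 N. I lowered the bar until the knob was unloaded, let go, and lifted clear.

**Last checks:**
- The final top picture shows the gate about 90° open.
- The top of the knob stem reads 199–200 mm, the same as before the start, so the bar lies level.
- In the final scene and top pictures, the tin and the bench items in view look where they were. The arm hides part of the scraper in the top view and passes in front of the shaker and brush in the scene view, so I did not check those from every side.
- The arm stands clear of everything, with wrist forces at noise level.

No check disagreed, apart from the 20 N contact with the jaw.

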